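# Set out the plaster casts on their mats

## Robot

A 6-joint arm with a two-finger parallel gripper is mounted at the origin on the work surface. World frame = base frame: x ahead of the robot, y to its left, z up, the work surface at z = 0. Lengths are in m, angles in rad, forces in N, time in s.
With the tool pointing down it reaches from about 0.25 to 0.85 m from the base axis. Payload 12.5 kg.
Tool frame: the origin (TCP) lies between the finger pads; the fingertips stand 19 mm ahead of it and the grasp point (between the pads) is the TCP; z points along the fingers, x is the direction in which the jaws open and shut, and the axes are right-handed (so a half turn about z gives the same grasp; the last joint's range is limited). The gripper opens to 93 mm and grips with 3 to 60 N. Pads are 15 mm wide; open, the fingers measure 128 mm over their backs; the gripper's body (75 mm by 188 mm) begins 65 mm behind the grasp point.
Start: joints at [-1.279, 0.351, 1.652, -0, 1.139, -0.085], TCP at [0.202, -0.511, 0.238] pointing down, gripper open.
Joint ranges: [-2.75, 2.75], [-0.79, 2.1], [0.01, 2.65], [-1.57, 4.71], [0.07, 3.14], [-2.87, 2.87]. Speed limits (rad/s): [2.22, 2.22, 2.79, 3.14, 3.14, 3.14].

## Interface

Orientations are given as a unit quaternion [w, x, y, z].
In Python, from rig import robot gives the robot as it stands.
- The arm moves only by the tool send_rows, never from a script. Its argument "targets" is a list of rows, each a list of 5 numbers: the opening, from 0 (shut) to 1 (fully open), then the shift along the world's x, y, z in cm, then the turn about the world's z in rad. In form: [[grip, x, y, z, roll], ...]. A call has 1 to 20 rows; each row is the pose to reach, as a shift and turn from the pose commanded when the call began; what a row does not reach only later rows make up. A row lasts 1/10 s, in which the tool goes at most 50 mm and 8.59 degrees, less where a joint would pass 70% of its speed; a pose out of reach is approached as far as the arm can. A call with a gripper value outside its range is refused whole. The fingers move at their own pace and stop on an object; "force" is the grip in N (left out, the last holds). Time passes only in rows, so rows that repeat a pose let the fingers close. It gives the time, the measured TCP pose, the force and the opening at its end, in the units of the state.
- robot.get_obs(): the state, without advancing time (a new reading comes with each control period).
- robot.grab_frame(name): name is "scene" or "top"; returns a dict with "frame" (420x560x3 uint8, blue, green, red), "fx", "fy", "cx", "cy" (pixels), "distortion" ([k1, k2, p1, p2, k3] as OpenCV has them; the pictures are not rectified), "world_from_camera" (4x4, takes a point from camera to world coordinates). Camera axes: x right, y down, z forward; pixel columns grow to the right and rows downward; lengths in m; the calibration is good to about 2 mm. A picture is of the moment at which its call begins. There is no depth.
- robot.close_job(): hands the job in, once; it reports no verdict.
The state is a dict: "time": time; "q": joint angles; "qvel": joint speeds; "effort": joint torques, N m; "position": TCP position; "orientation": TCP orientation; "force": force on the tool from outside, world axes, zero at the start; "wrist_torque": the same for the moment, N m; "finger_gap": opening from 0.0 (shut) to 1.0 (fully open).
Only numpy, scipy, OpenCV 4.12 (cv2) and the standard library are available. Lean on these libraries where they do the work, as an engineer would, in place of code of your own. Each camera call takes 0.05 s, during which the arm holds its last target. There are 200 camera calls.

## Task

Set out the plaster casts upright on the three round rubber mats, left and right being the robot's own left and right. Build the column in the middle of the middle mat: the base block, the drum centred on it, and on top the capital, slab uppermost and squared up with the base block. Stand the vase in the middle of the left-hand mat and the statuette in the middle of the right-hand mat, so that the column is between them. Leave the green bowl and the paint jar where they are.

Things in the scene. Friction and masses are not known exactly. Their poses are not given: they have to be found in the camera images.
- base_mid (a point): Base block of the column, white plaster: a square block 60 x 60 mm and 34 mm high with a flat round disc (54 mm across, 8 mm high) on its top; 42 mm high in all. The point is its centre, 21 mm above its underside; x and y are square to its sides, z up. 0.25 kg. Starts upright on the table.
- drum_mid (a point): Column drum, white plaster: an upright ribbed cylinder, 46 mm across, 70 mm high, flat at both ends. The point is its centre, 35 mm above its underside; z up. 0.18 kg. Starts upright on the table.
- capital_mid (a point): Capital of the column, white plaster: a plain square slab 54 x 54 mm, 16 mm thick, on a round foot that narrows downwards (44 mm across at the bottom, 14 mm high); 30 mm high in all. The point is its centre, 15 mm above its underside; x and y are square to the slab's sides, z up. 0.12 kg. Starts the right way up (slab uppermost) on the table.
- vase_mid (a point): Small vase, white plaster: round, 90 mm high, 58 mm across its belly (widest half-way up), foot 44 mm and lip 40 mm across. The point is its centre, 45 mm above its underside; z up. 0.2 kg. Starts upright on the table.
- figure_mid (a point): Statuette, white plaster: a standing figure 90 mm high on a square foot 46 x 46 x 16 mm; body round, 31 to 36 mm across, with shoulders 46 mm wide along y at 60 mm height, folded forearms on its -x side at 45 to 64 mm, head on top. The point is its centre, 45 mm above its underside; z up. 0.15 kg. Starts upright on the table.
- mat_a_top (a point): One of three like round black rubber mats, 90 mm across and 4 mm thick, fixed to the table. The point is the centre of its top, 4 mm above the table; x ahead of the robot, y to its left. The three stand roughly in a row across the table, in no fixed order: which is the left, middle or right one (greatest, middle, least y) must be seen.
- mat_b_top (a point): One of three like round black rubber mats, 90 mm across and 4 mm thick, fixed to the table. The point is the centre of its top, 4 mm above the table; x ahead of the robot, y to its left. The three stand roughly in a row across the table, in no fixed order: which is the left, middle or right one (greatest, middle, least y) must be seen.
- mat_c_top (a point): One of three like round black rubber mats, 90 mm across and 4 mm thick, fixed to the table. The point is the centre of its top, 4 mm above the table; x ahead of the robot, y to its left. The three stand roughly in a row across the table, in no fixed order: which is the left, middle or right one (greatest, middle, least y) must be seen.
- bowl_mid (a point): Bystander: round green plastic bowl, 90 mm across, 45 mm high, loose on the table. The point is on its axis, half-way up. It may stand between two mats.
- pot_mid (a point): Bystander: round pale plastic paint jar with a grey screw lid, 66 mm across, 75 mm high, loose on the table. The point is on its axis, half-way up. It may stand between two mats.

How it is judged:
At the end, for the whole second after the job is handed in: Base block, vase and statuette within 15 mm of the middle, left (greatest y) and right mat centres; drum within 10 mm of the base axis, capital within 10 mm of the drum's, its sides within 0.2 rad of the base's; all at rest at their heights within 6 mm, upright within 0.1 rad (((y of mat_a_top in the frame of mat_b_top above 0.05 m and y of mat_b_top in the frame of mat_c_top above 0.05 m and horizontal distance between vase_mid and mat_a_top below 0.015 m and horizontal distance between base_mid and mat_b_top below 0.015 m and horizontal distance between figure_mid and mat_c_top below 0.015 m) or (y of mat_a_top in the frame of mat_c_top above 0.05 m and y of mat_c_top in the frame of mat_b_top above 0.05 m and horizontal distance between vase_mid and mat_a_top below 0.015 m and horizontal distance between base_mid and mat_c_top below 0.015 m and horizontal distance between figure_mid and mat_b_top below 0.015 m) or (y of mat_b_top in the frame of mat_a_top above 0.05 m and y of mat_a_top in the frame of mat_c_top above 0.05 m and horizontal distance between vase_mid and mat_b_top below 0.015 m and horizontal distance between base_mid and mat_a_top below 0.015 m and horizontal distance between figure_mid and mat_c_top below 0.015 m) or (y of mat_b_top in the frame of mat_c_top above 0.05 m and y of mat_c_top in the frame of mat_a_top above 0.05 m and horizontal distance between vase_mid and mat_b_top below 0.015 m and horizontal distance between base_mid and mat_c_top below 0.015 m and horizontal distance between figure_mid and mat_a_top below 0.015 m) or (y of mat_c_top in the frame of mat_a_top above 0.05 m and y of mat_a_top in the frame of mat_b_top above 0.05 m and horizontal distance between vase_mid and mat_c_top below 0.015 m and horizontal distance between base_mid and mat_a_top below 0.015 m and horizontal distance between figure_mid and mat_b_top below 0.015 m) or (y of mat_c_top in the frame of mat_b_top above 0.05 m and y of mat_b_top in the frame of mat_a_top above 0.05 m and horizontal distance between vase_mid and mat_c_top below 0.015 m and horizontal distance between base_mid and mat_b_top below 0.015 m and horizontal distance between figure_mid and mat_a_top below 0.015 m)) and horizontal distance between drum_mid and base_mid below 0.01 m and horizontal distance between capital_mid and drum_mid below 0.01 m and (angle between the x axis of capital_mid and the x axis of base_mid, either way round below 0.2 rad or angle between the x axis of capital_mid and the y axis of base_mid, either way round below 0.2 rad) and height (world z) of base_mid between 0.019 and 0.031 m and angle between each of base_mid, drum_mid, capital_mid, vase_mid, figure_mid's own z axis and vertical below 0.1 rad and linear speed of each of base, drum, capital, vase, figure below 0.02 m/s and height (world z) of drum_mid between 0.075 and 0.087 m and height (world z) of capital_mid between 0.125 and 0.137 m and height (world z) of vase_mid between 0.043 and 0.055 m and height (world z) of figure_mid between 0.043 and 0.055 m); the robot touches nothing.
It fails at once if the green bowl is pushed from its place (more than 20 mm) or tipped (distance of bowl_mid from where it was at the start of the episode above 0.02 m or angle between bowl_mid's own z axis and vertical above 0.35 rad).
It fails at once if the paint jar is pushed from its place (more than 20 mm) or tipped (distance of pot_mid from where it was at the start of the episode above 0.02 m or angle between pot_mid's own z axis and vertical above 0.35 rad).
It also fails if it takes over 134 s, if anything falls off the work surface, if the arm or the gripper's body presses on something with over 40 N, if the wrist force passes 120 N, or if a joint passes its speed limit or range.

## Working session

There is one attempt and no reset: what is moved stays moved. The work goes in short steps, Python scripts to look and compute and a tool call to move; the robot and the scene stay as the last step left them, time stands still between calls to the robot, and variables do not carry over. Pictures are saved under pics/ and viewed, about 12 in all and at most 16, crops included, and the job is handed in when it is done.

Besides the shell and the picture viewer there is one more tool, called after "Call:" as a command line: name --pt "numbers of a row" for each row, then --argument value for the rest. send_rows: Moves the arm, as the interface text tells. Its arguments: {"type":"object","properties":{"targets":{"type":"array"},"force":{"type":"number"}},"required":["targets"]}

```bash
mkdir -p pics; cat > h.py <<'E'
import numpy as np, cv2, pickle
from rig import robot
def grab(n,save=None):
    f=robot.grab_frame(n)
    if save: cv2.imwrite(f'pics/{save}.png',f['frame']); pickle.dump(f,open(f'pics/{save}.pkl','wb'))
    return f
def K(f): return np.array([[f['fx'],0,f['cx']],[0,f['fy'],f['cy']],[0,0,1.]])
def ray(f,px,z):
    px=np.array(px,float).reshape(-1,1,2)
    u=cv2.undistortPoints(px,K(f),np.array(f['distortion'],float)).reshape(-1,2)
    T=np.array(f['world_from_camera']); d=np.c_[u,np.ones(len(u))]@T[:3,:3].T; o=T[:3,3]
    return o+d*((z-o[2])/d[:,2])[:,None]
def proj(f,P):
    T=np.linalg.inv(np.array(f['world_from_camera']))
    return cv2.projectPoints(np.array(P,float).reshape(-1,1,3),cv2.Rodrigues(T[:3,:3])[0],T[:3,3],K(f),np.array(f['distortion'],float))[0].reshape(-1,2)
E
python3 - <<'E'
from h import *
for n in('scene','top'):
    f=grab(n,n+'0'); print(n,np.round(f['world_from_camera'],3).tolist(),f['fx'],f['distortion'])
o=robot.get_obs(); print(o)
E
```

```text
scene [[-0.024, 0.833, -0.553, 1.111], [1.0, 0.015, -0.022, 0.019], [-0.01, -0.553, -0.833, 0.942], [0.0, 0.0, 0.0, 1.0]] 447.13132684977455 [-0.00280572  0.          0.          0.          0.        ]
top [[-0.055, -0.969, 0.242, 0.352], [-0.998, 0.054, -0.008, 0.004], [-0.005, -0.242, -0.97, 0.838], [0.0, 0.0, 0.0, 1.0]] 418.9357574448765 [-0.10479101  0.          0.          0.          0.        ]
{'time': 0.1, 'q': array([-1.27860827e+00,  3.51154513e-01,  1.65231658e+00, -1.14888398e-05,
        1.13910381e+00, -8.46147591e-02]), 'qvel': array([ 0.00077583, -0.00228573, -0.00268281, -0.00017282, -0.00013369,
       -0.00020416]), 'effort': array([ 5.37847682e-04, -4.98026633e+01, -2.85703951e+01,  7.00154761e-02,
        2.38893530e-02, -2.69552299e-05]), 'position': array([ 0.20230745, -0.51114887,  0.23718704]), 'orientation': array([-3.05381829e-04,  8.27028904e-01, -5.62159186e-01, -3.84675632e-04]), 'force': array([ 0.62831155,  0.16423397, -0.1675474 ]), 'wrist_torque': array([-0.03097458, -0.00469147,  0.05011962]), 'finger_gap': 0.9999692493972371}
```

View pics/top0.png

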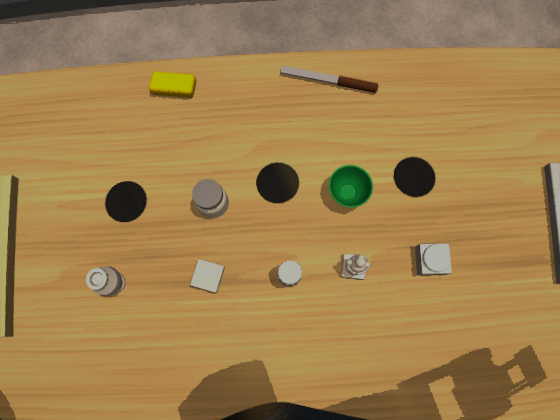

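View pics/scene0.png

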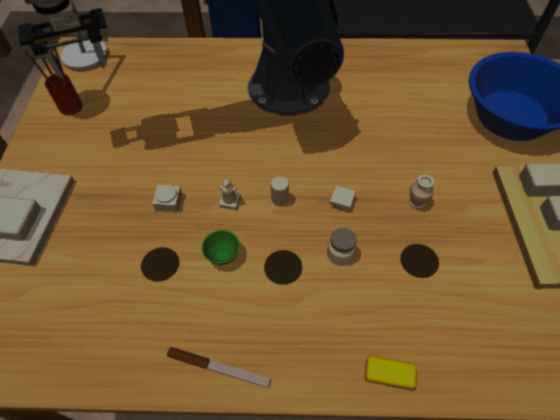

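Top view (up = +x, left = +y): mats at about (126,201), (278,182) and (414,176). The vase is at (97,280), capital (207,276), drum (290,270), statuette (355,266), base (434,259), jar (209,195) and bowl (351,187). Next I'll measure them.

```bash
python3 - <<'E'
from h import *
for n in('top0','scene0'):
    f=pickle.load(open(f'pics/{n}.pkl','rb')); im=f['frame']; hsv=cv2.cvtColor(im,cv2.COLOR_BGR2HSV)
    print(n)
    for nm,m,z in(('mat',cv2.inRange(im,(0,0,0),(40,40,40)),.004),('white',cv2.inRange(hsv,(0,0,70),(180,75,255)),.03)):
        cs,_=cv2.findContours(m,cv2.RETR_EXTERNAL,cv2.CHAIN_APPROX_NONE)
        for c in cs:
            a=cv2.contourArea(c)
            if not 150<a<2500: continue
            M=cv2.moments(c); p=(M['m10']/a,M['m01']/a)
            if not(150<p[1]<300): continue
            print(nm,a,np.round(p,1),np.round(ray(f,p,z)[0],3),cv2.boundingRect(c),np.round(cv2.minAreaRect(c)[2]))
f=pickle.load(open('pics/top0.pkl','rb'))
cr=cv2.resize(f['frame'][235:305,75:465],None,fx=2.05,fy=2.05,interpolation=cv2.INTER_CUBIC)
f2=pickle.load(open('pics/scene0.pkl','rb'))
c2=cv2.resize(f2['frame'][165:225,140:450],(800,155),interpolation=cv2.INTER_CUBIC)
a=cv2.resize(f['frame'][235:305,75:270],(800,287),interpolation=cv2.INTER_CUBIC)
b=cv2.resize(f['frame'][235:305,270:465],(800,287),interpolation=cv2.INTER_CUBIC)
cv2.imwrite('pics/crop.png',np.vstack([a,b]))
E
```

```text
top0
mat 1204.0 [125.4 201.3] [0.606 0.319 0.004] (106, 182, 40, 40) 90.0
mat 955.5 [273.5 184. ] [0.626 0.006 0.004] (257, 163, 36, 40) 67.0
mat 1163.0 [414.  176.6] [ 0.626 -0.292  0.004] (394, 158, 41, 38) 90.0
white 800.5 [104.8 280.5] [0.439 0.346 0.03 ] (86, 267, 39, 29) 90.0
white 449.0 [289.4 272.6] [ 0.437 -0.015  0.03 ] (278, 260, 24, 27) 45.0
white 724.0 [206.8 275.3] [0.44  0.144 0.03 ] (190, 259, 34, 34) 17.0
white 525.0 [354.5 266. ] [ 0.442 -0.142  0.03 ] (341, 254, 29, 26) 6.0
white 850.5 [434.9 258.8] [ 0.446 -0.302  0.03 ] (420, 244, 32, 31) 90.0
white 966.5 [209.9 198.1] [0.595 0.136 0.03 ] (193, 179, 35, 39) 45.0
white 404.5 [555.8 191. ] [ 0.571 -0.589  0.03 ] (549, 163, 11, 91) 90.0
scene0
mat 837.0 [282.8 266.8] [ 0.632 -0.002  0.004] (265, 251, 36, 32) 90.0
mat 813.0 [159.8 263.9] [ 0.63  -0.292  0.004] (142, 249, 36, 31) 90.0
mat 827.0 [419.2 260.3] [0.609 0.319 0.004] (402, 245, 36, 32) 90.0
white 533.0 [341.8 243.4] [0.581 0.136 0.03 ] (329, 229, 27, 34) 90.0
white 156.5 [555.2 204.8] [0.462 0.668 0.03 ] (548, 195, 12, 26) 90.0
white 328.5 [342.4 196.1] [0.444 0.144 0.03 ] (330, 186, 25, 21) 16.0
white 426.5 [165.9 194.9] [ 0.448 -0.302  0.03 ] (152, 185, 28, 21) 4.0
white 176.5 [279.  183.7] [ 0.407 -0.016  0.03 ] (271, 177, 17, 14) 90.0
white 234.0 [423.1 184.8] [0.405 0.352 0.03 ] (412, 175, 22, 23) 17.0
white 634.0 [544.3 174.4] [0.365 0.67  0.03 ] (526, 164, 34, 23) 90.0
```

View pics/crop.png

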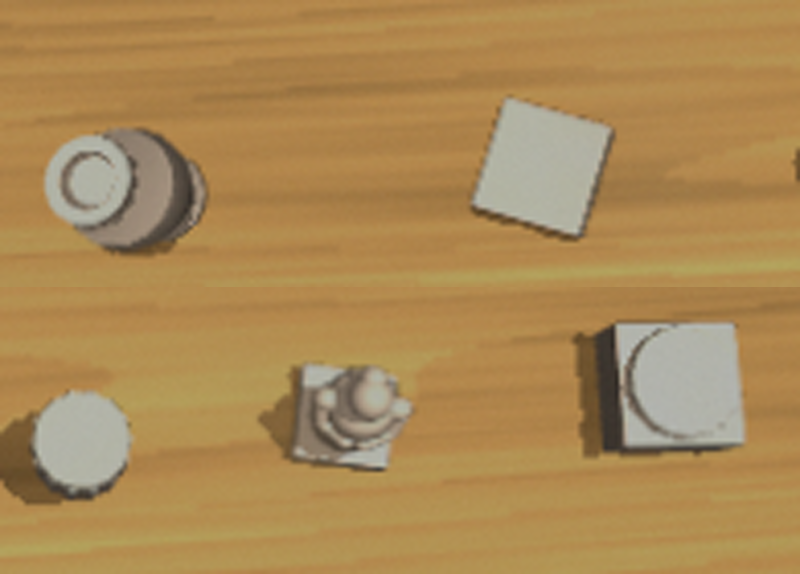

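The crop shows five separate casts. The vase lip is at crop (88,182), and the capital, base and statuette-foot corners are clear, so I'll turn those into positions.

```bash
python3 - <<'E'
from h import *
f=pickle.load(open('pics/top0.pkl','rb')); s=800/195
A=lambda p:[(75+u/s-.4,235+v/s-.4) for u,v in p]
B=lambda p:[(270+u/s-.4,235+(v-287)/s-.4) for u,v in p]
def rep(n,px,z):
    P=ray(f,px,z)[:,:2]; print(n,np.round(P.mean(0),4),np.round(P,3).tolist())
    if len(P)==4:
        e=np.roll(P,-1,0)-P; print('  edge deg',np.round(np.degrees(np.arctan2(e[:,1],e[:,0]))%90,1),'len',np.round(np.linalg.norm(e,axis=1),3))
rep('vase lip',A([(88,182)]),.09)
rep('vase belly',A([(133,190)]),.045)
rep('cap',A([(508,97),(613,130),(580,238),(472,208)]),.03)
rep('drum',B([(82,440)]),.07)
rep('foot',B([(303,365),(405,367),(388,468),(293,455)]),.016)
rep('head',B([(372,392)]),.083)
rep('base',B([(615,323),(737,322),(745,446),(620,450)]),.034)
rep('bowl',[(351,187)],.045); rep('jar',[(208,193)],.075)
rep('mats',[(125.4,201.3),(277.5,182.5),(414,176.6)],.004)
E
```

```text
vase lip [0.436  0.3377] [[0.436, 0.338]]
vase belly [0.4364 0.3356] [[0.436, 0.336]]
cap [0.4394 0.144 ] [[0.474, 0.16], [0.456, 0.11], [0.406, 0.127], [0.422, 0.178]]
  edge deg [69.8 71.3 72.1 71.1] len [0.053 0.052 0.053 0.055]
drum [ 0.4337 -0.0146] [[0.434, -0.015]]
foot [ 0.4448 -0.144 ] [[0.469, -0.125], [0.466, -0.174], [0.418, -0.161], [0.427, -0.116]]
  edge deg [85.5 74.8 78.8 78.7] len [0.05  0.05  0.046 0.044]
head [ 0.4461 -0.1437] [[0.446, -0.144]]
base [ 0.4464 -0.3015] [[0.478, -0.274], [0.475, -0.334], [0.415, -0.329], [0.417, -0.269]]
  edge deg [87.  85.5 87.9 84.9] len [0.06  0.06  0.061 0.061]
bowl [ 0.5974 -0.1473] [[0.597, -0.147]]
jar [0.5915 0.132 ] [[0.591, 0.132]]
mats [0.6201 0.0084] [[0.606, 0.319], [0.628, -0.002], [0.626, -0.292]]
```

Call:
send_rows --pt "1 24.4 20.9 0 -0.44" --pt "1 24.4 20.9 0 -0.44" --pt "1 24.4 20.9 0 -0.44" --pt "1 24.4 20.9 0 -0.44" --pt "1 24.4 20.9 0 -0.44" --pt "1 24.4 20.9 0 -0.44" --pt "1 24.4 20.9 0 -0.44" --pt "1 24.4 20.9 0 -0.44" --pt "1 24.4 20.9 0 -0.44" --pt "1 24.4 20.9 -11 -0.44" --pt "1 24.4 20.9 -11 -0.44" --pt "1 24.4 20.9 -11 -0.44" --pt "1 24.4 20.9 -11 -0.44" --pt "1 24.4 20.9 -11 -0.44" --force 25

```text
time: 1.5
position: [0.4469, -0.3036, 0.1296]
orientation: [0.0, -0.684, 0.729, -0.001]
force: [0.2, 0.8, 0.8]
finger_gap: 1.002
```

```bash
python3 - <<'E'
from h import *
f=grab('top','t1'); g=grab('scene','s1')
a=f['frame'][190:310,360:500]; b=g['frame'][120:240,100:240]
cv2.imwrite('pics/c1.png',np.hstack([cv2.resize(x,(400,343),interpolation=2) for x in(a,b)]))
print(robot.get_obs()['position'])
E
```

```text
[ 0.4471751  -0.30338593  0.12986663]
```

View pics/c1.png

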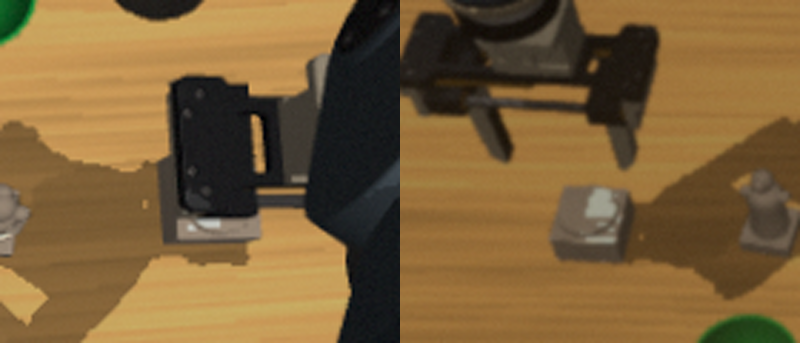

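The gripper is squarely above the base, fingers either side along y. Now I'll descend and grip.

Call:
send_rows --pt "1 0 0.1 -5 0" --pt "1 0 0.1 -8 0" --pt "1 0 0.1 -10.4 0" --pt "1 0 0.1 -10.4 0" --pt "1 0 0.1 -10.4 0" --pt "0.3 0 0.1 -10.4 0" --pt "0.3 0 0.1 -10.4 0" --pt "0.3 0 0.1 -10.4 0" --pt "0.3 0 0.1 -10.4 0" --pt "0.3 0 0.1 -10.4 0" --pt "0.3 0 0.1 -10.4 0" --force 25

```text
time: 2.7
position: [0.4465, -0.3016, 0.024]
orientation: [-0.0, -0.684, 0.729, -0.0]
force: [-1.6, -0.1, 5.6]
finger_gap: 0.643
```

Call:
send_rows --pt "0.3 0 0 3 0" --pt "0.3 0 0 6 0" --pt "0.3 0 0 10 0" --pt "0.3 0 0 10 0" --pt "0.3 3 5 10 0.06" --pt "0.3 6 9 10 0.06" --pt "0.3 8.5 13 10 0.06" --pt "0.3 11 17 10 0.06" --pt "0.3 13.5 21 10 0.06" --pt "0.3 15.5 25 10 0.06" --pt "0.3 17 28 10 0.06" --pt "0.3 18.2 30.1 10 0.06" --pt "0.3 18.2 30.1 10 0.06" --pt "0.3 18.2 30.1 10 0.06" --pt "0.3 18.2 30.1 10 0.06"

```text
time: 4.2
position: [0.6277, -0.0013, 0.1229]
orientation: [-0.001, -0.706, 0.709, 0.0]
force: [-0.0, -0.5, -1.7]
finger_gap: 0.641
```

```bash
python3 - <<'E'
from h import *
f=grab('top','t2'); g=grab('scene','s2')
a=f['frame'][130:250,200:340]; b=g['frame'][160:280,210:350]
cv2.imwrite('pics/c2.png',np.hstack([cv2.resize(x,(400,343),interpolation=2) for x in(a,b)]))
print(robot.get_obs()['position'])
E
```

```text
[ 0.62793791 -0.00140544  0.12337101]
```

View pics/c2.png

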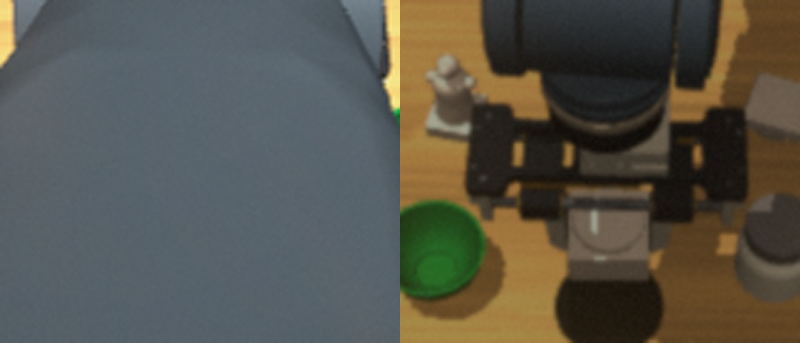

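The base is held between the bowl and the jar, above the middle mat, so I'll lower it and release.

Call:
send_rows --pt "0.3 0 0 -4 0" --pt "0.3 0 0 -7 0" --pt "0.3 0 0 -8.5 0" --pt "0.3 0 0 -9.5 0" --pt "0.3 0 0 -9.5 0" --pt "0.3 0 0 -9.5 0" --pt "0.85 0 0 -9.5 0" --pt "0.85 0 0 -9.5 0" --pt "0.85 0 0 -9.5 0" --pt "0.85 0 0 -9.5 0" --pt "0.85 0 0 -6 0" --pt "0.85 0 0 -1 0" --pt "0.85 0 0 4 0" --pt "0.85 0 0 6 0"

```text
time: 5.7
position: [0.63, -0.0005, 0.1889]
orientation: [0.002, -0.706, 0.708, -0.003]
force: [-0.1, -0.9, -1.0]
finger_gap: 0.85
```

Call:
send_rows --pt "0.85 -5 -0.5 0 0" --pt "0.85 -10 -1 0 0" --pt "0.85 -15 -1.3 0 0" --pt "0.85 -19.4 -1.3 0 0" --pt "0.85 -19.4 -1.3 0 0" --pt "0.85 -19.4 -1.3 0 0" --pt "0.85 -19.4 -1.3 -5 0" --pt "0.85 -19.4 -1.3 -9 0" --pt "0.85 -19.4 -1.3 -12 0" --pt "0.85 -19.4 -1.3 -14.2 0" --pt "0.85 -19.4 -1.3 -14.2 0" --pt "0.3 -19.4 -1.3 -14.2 0" --pt "0.3 -19.4 -1.3 -14.2 0" --pt "0.3 -19.4 -1.3 -14.2 0" --pt "0.3 -19.4 -1.3 -14.2 0" --pt "0.3 -19.4 -1.3 -14.2 0" --pt "0.3 -19.4 -1.3 -14.2 0" --pt "0.3 -19.4 -1.3 -14.2 0"

```text
time: 7.5
position: [0.4348, -0.0135, 0.0421]
orientation: [0.0, -0.706, 0.708, -0.0]
force: [-1.2, -0.5, 7.6]
finger_gap: 0.467
```

```bash
python3 - <<'E'
from h import *
f=grab('top','t3'); g=grab('scene','s3')
a=f['frame'][140:300,220:360]; b=g['frame'][160:320,210:350]
cv2.imwrite('pics/c3.png',np.hstack([cv2.resize(x,(400,457),interpolation=2) for x in(a,b)]))
print(robot.get_obs()['position'])
E
```

```text
[ 0.43475855 -0.01348762  0.04214574]
```

View pics/c3.png

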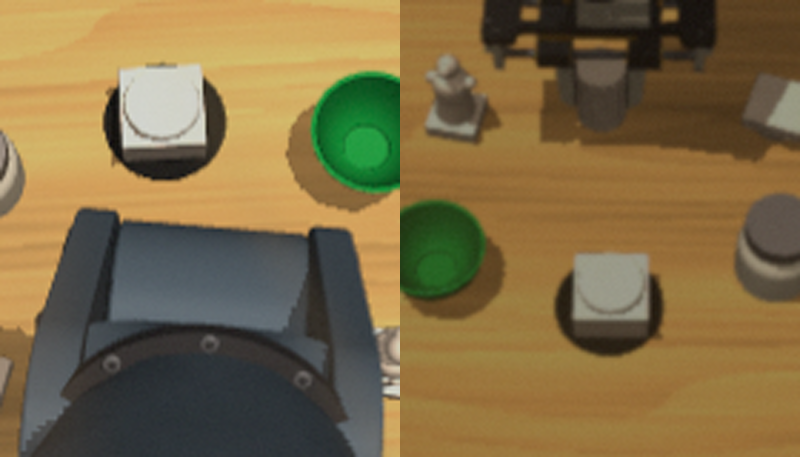

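```bash
python3 - <<'E'
from h import *
s=400/140
for n,x0,y0,c,m in(('t3',220,140,[(120,68),(202,66),(207,149),(123,150)],[(165,118)]),('s3',210-400/s,160,[(574,254),(648,254),(649,322),(574,321)],[(609,303)])):
    f=pickle.load(open(f'pics/{n}.pkl','rb')); q=lambda p:[(x0+u/s-.3,y0+v/s-.3) for u,v in p]
    P=ray(f,q(c),.038)[:,:2]; e=np.roll(P,-1,0)-P
    print(n,P.mean(0).round(4),np.degrees(np.arctan2(e[:,1],e[:,0])).round(1)%90,np.linalg.norm(e,axis=1).round(3),ray(f,q(m),.004)[0].round(4))
E
```

```text
t3 [ 0.6279 -0.001 ] [88.2 89.7 87.5 89.5] [0.058 0.062 0.059 0.061] [ 0.6317 -0.0023  0.004 ]
s3 [6.327e-01 6.000e-04] [1.1 1.1 0.3 2.2] [0.06  0.061 0.059 0.06 ] [ 0.6293 -0.0016  0.004 ]
```

The base sits on the middle mat within about 4 mm in both views. The drum is gripped, so I'll carry it over and set it on the base.

Call:
send_rows --pt "0.3 0 0 3 0" --pt "0.3 0 0 7 0" --pt "0.3 0 0 10 0" --pt "0.3 3 0.3 10 0" --pt "0.3 7 0.7 10 0" --pt "0.3 11 1 10 0" --pt "0.3 15 1.3 10 0" --pt "0.3 18 1.3 10 0" --pt "0.3 19.5 1.3 10 0" --pt "0.3 19.5 1.3 10 0" --pt "0.3 19.5 1.3 10 0" --pt "0.3 19.5 1.3 8 0" --pt "0.3 19.5 1.3 6 0" --pt "0.3 19.5 1.3 5.2 0" --pt "0.3 19.5 1.3 4.8 0" --pt "0.3 19.5 1.3 4.8 0" --pt "0.3 19.5 1.3 4.8 0"

```text
time: 9.3
position: [0.6297, -0.0004, 0.0905]
orientation: [0.0, -0.706, 0.708, -0.0]
force: [0.6, -0.7, -1.0]
finger_gap: 0.471
```

```bash
python3 - <<'E'
from h import *
g=grab('scene','s4')
cv2.imwrite('pics/c4.png',cv2.resize(g['frame'][200:310,220:360],(560,440),interpolation=2))
o=robot.get_obs();print(o['position'],o['force'])
E
```

```text
[ 6.29737689e-01 -4.10189301e-04  9.05641954e-02] [ 0.09994705 -0.18937888 -1.32737356]
```

View pics/c4.png

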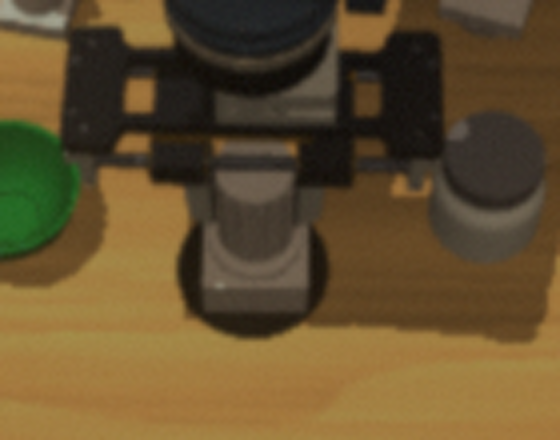

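The drum is upright above the disc with a small gap, and its weight is still on the tool. I'll lower the last 2 mm and release.

Call:
send_rows --pt "0.3 0 0 -0.1 0" --pt "0.3 0 0 -0.2 0" --pt "0.3 0 0 -0.2 0" --pt "0.3 0 0 -0.2 0" --pt "0.6 0 0 -0.2 0" --pt "0.7 0 0 -0.2 0" --pt "0.7 0 0 -0.2 0" --pt "0.7 0 0 -0.2 0" --pt "0.7 0 0 2 0" --pt "0.7 0 0 6 0" --pt "0.7 0 0 10 0" --pt "0.7 0 0 10 0"

```text
time: 10.55
position: [0.6317, -0.0005, 0.1952]
orientation: [0.003, -0.706, 0.708, -0.003]
force: [0.7, -0.6, 0.3]
finger_gap: 0.703
```

Call:
send_rows --pt "0.95 -5 3 0 -0.1" --pt "0.95 -9 7 0 -0.2" --pt "0.95 -13 10 0 -0.33" --pt "0.95 -17 13 0 -0.33" --pt "0.95 -19 14.4 0 -0.33" --pt "0.95 -19 14.4 0 -0.33" --pt "0.95 -19 14.4 0 -0.33" --pt "0.95 -19 14.4 -5 -0.33" --pt "0.95 -19 14.4 -10 -0.33" --pt "0.95 -19 14.4 -13 -0.33" --pt "0.95 -19 14.4 -15 -0.33" --pt "0.95 -19 14.4 -16.4 -0.33" --pt "0.95 -19 14.4 -16.4 -0.33" --pt "0.3 -19 14.4 -16.4 -0.33" --pt "0.3 -19 14.4 -16.4 -0.33" --pt "0.3 -19 14.4 -16.4 -0.33" --pt "0.3 -19 14.4 -16.4 -0.33" --pt "0.3 -19 14.4 -16.4 -0.33" --pt "0.3 -19 14.4 -16.4 -0.33"

```text
time: 12.45
position: [0.4396, 0.1437, 0.026]
orientation: [0.0, -0.58, 0.815, -0.0]
force: [0.1, -0.3, 5.1]
finger_gap: 0.58
```

```bash
python3 - <<'E'
from h import *
f=grab('top','t5');g=grab('scene','s5')
a=f['frame'][130:250,220:340]; b=g['frame'][170:290,235:355]
cv2.imwrite('pics/c5.png',np.hstack([cv2.resize(x,(400,400),interpolation=2) for x in(a,b)]))
o=robot.get_obs();print(o['position'],o['force'],o['orientation'])
E
```

```text
[0.43962808 0.14366084 0.0260151 ] [-0.96172587 -0.91813886  6.86268037] [ 2.91615593e-04 -5.80074457e-01  8.14563394e-01 -1.29592244e-04]
```

View pics/c5.png

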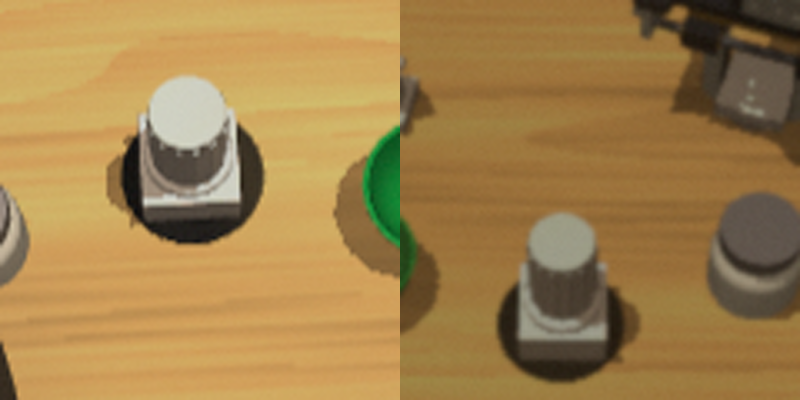

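The drum stands upright on the base, its top at crop (188,112) and (562,242). The capital is gripped at 53.9 mm.

```bash
python3 - <<'E'
from h import *
s=400/120
for n,p in(('t5',(220+188/s-.3,130+112/s-.3)),('s5',(235+162/s-.3,170+242/s-.3))):
    print(ray(pickle.load(open(f'pics/{n}.pkl','rb')),p,.116)[0].round(4))
E
```

```text
[ 0.6285 -0.0007  0.116 ]
[6.309e-01 4.000e-04 1.160e-01]
```

Call:
send_rows --pt "0.3 0 0 3 0" --pt "0.3 0 0 7 0" --pt "0.3 0 0 12 0" --pt "0.3 0 0 16 0" --pt "0.3 0 0 16 0" --pt "0.3 3 -2 16 0.1" --pt "0.3 6 -4.5 16 0.2" --pt "0.3 9 -7 16 0.33" --pt "0.3 12 -9 16 0.33" --pt "0.3 15 -11.5 16 0.33" --pt "0.3 17.5 -13.3 16 0.33" --pt "0.3 19 -14.4 16 0.33" --pt "0.3 19 -14.4 16 0.33" --pt "0.3 19 -14.4 16 0.33" --pt "0.3 19 -14.4 16 0.33" --pt "0.3 19 -14.4 14 0.33" --pt "0.3 19 -14.4 12.5 0.33" --pt "0.3 19 -14.4 12 0.33" --pt "0.3 19 -14.4 12 0.33"

```text
time: 14.45
position: [0.6288, -0.0001, 0.1449]
orientation: [-0.001, -0.706, 0.708, 0.001]
force: [0.0, 0.0, -1.6]
finger_gap: 0.586
```

Call:
send_rows --pt "0.3 0 0 -0.2 0" --pt "0.3 0 0 -0.4 0" --pt "0.3 0 0 -0.4 0" --pt "0.3 0 0 -0.4 0"

```text
time: 14.85
position: [0.6297, -0.0004, 0.1421]
orientation: [0.0, -0.706, 0.708, -0.0]
force: [-0.1, -0.3, 0.9]
finger_gap: 0.58
```

```bash
python3 - <<'E'
from h import *
g=grab('scene','s6')
cv2.imwrite('pics/c6.png',cv2.resize(g['frame'][200:310,220:360],(560,440),interpolation=2))
o=robot.get_obs();print(o['position'],o['force'])
E
```

```text
[ 6.29701863e-01 -4.07655522e-04  1.42093100e-01] [ 0.41289235 -0.23974679  1.37268897]
```

View pics/c6.png

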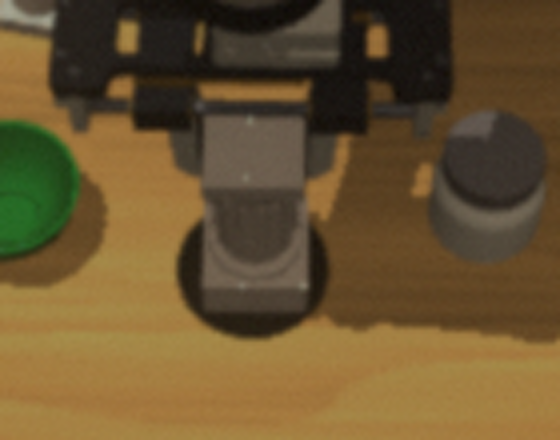

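The capital is seated and the tool force has gone positive, so I'll release it and go for the vase.

Call:
send_rows --pt "0.7 0 0 0 0" --pt "0.8 0 0 0 0" --pt "0.8 0 0 0 0" --pt "0.8 0 0 0 0" --pt "0.8 0 0 2 0" --pt "0.8 0 0 6 0" --pt "0.8 0 0 6 0" --pt "0.95 -3 5 6 0" --pt "0.95 -5 9 6 0" --pt "0.95 -8 13 6 0" --pt "0.95 -10 17 6 0" --pt "0.95 -12 21 6 0" --pt "0.95 -14.5 25 6 0" --pt "0.95 -17 29 6 0" --pt "0.95 -19.4 33.7 6 0" --pt "0.95 -19.4 33.7 6 0" --pt "0.95 -19.4 33.7 6 0" --pt "0.95 -19.4 33.7 6 0"

```text
time: 16.7
position: [0.4358, 0.3359, 0.2014]
orientation: [-0.0, -0.706, 0.708, -0.0]
force: [0.5, -0.5, 0.8]
finger_gap: 0.951
```

Call:
send_rows --pt "0.95 0 0 -5 0" --pt "0.95 0 0 -9 0" --pt "0.95 0 0 -12 0" --pt "0.95 0 0 -14 0" --pt "0.95 0 0 -15.7 0" --pt "0.95 0 0 -15.7 0" --pt "0.95 0 0 -15.7 0" --pt "0.3 0 0 -15.7 0" --pt "0.3 0 0 -15.7 0" --pt "0.3 0 0 -15.7 0" --pt "0.3 0 0 -15.7 0" --pt "0.3 0 0 -15.7 0" --pt "0.3 0 0 -15.7 0"

```text
time: 18.0
position: [0.4355, 0.3368, 0.0449]
orientation: [0.0, -0.706, 0.708, -0.0]
force: [-1.3, 1.0, 4.1]
finger_gap: 0.604
```

```bash
python3 - <<'E'
from h import *
f=grab('top','t7');g=grab('scene','s7')
a=f['frame'][130:310,60:340]; b=g['frame'][160:290,245:450]
cv2.imwrite('pics/c7.png',np.hstack([cv2.resize(x,(400,257),interpolation=2) for x in(a,b)]))
o=robot.get_obs();print(o['position'],o['force'])
E
```

```text
[0.43553292 0.33679031 0.04494646] [-1.28394512  0.45126594  5.97781463]
```

View pics/c7.png

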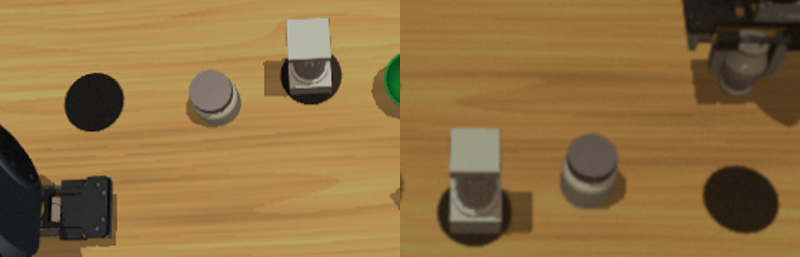

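The column is standing and the vase is gripped. Now I'll carry it to the left mat.

Call:
send_rows --pt "0.3 0 0 3 0" --pt "0.3 0 0 6 0" --pt "0.3 0 0 6 0" --pt "0.3 3 -0.3 6 0" --pt "0.3 7 -0.7 6 0" --pt "0.3 11 -1.2 6 0" --pt "0.3 14.5 -1.5 6 0" --pt "0.3 17.1 -1.8 6 0" --pt "0.3 17.1 -1.8 6 0" --pt "0.3 17.1 -1.8 6 0" --pt "0.3 17.1 -1.8 6 0" --pt "0.3 17.1 -1.8 3 0" --pt "0.3 17.1 -1.8 1.5 0" --pt "0.3 17.1 -1.8 0.7 0" --pt "0.3 17.1 -1.8 0.5 0" --pt "0.3 17.1 -1.8 0.4 0" --pt "0.3 17.1 -1.8 0.4 0"

```text
time: 19.8
position: [0.6067, 0.3188, 0.0493]
orientation: [0.0, -0.706, 0.708, -0.0]
force: [1.6, 0.4, -1.2]
finger_gap: 0.604
```

```bash
python3 - <<'E'
from h import *
g=grab('scene','s8')
cv2.imwrite('pics/c8.png',cv2.resize(g['frame'][190:300,350:490],(560,440),interpolation=2))
o=robot.get_obs();print(o['position'],o['force'])
E
```

```text
[0.6066795  0.3187561  0.04928214] [ 0.58133618 -0.41247364 -1.11252626]
```

View pics/c8.png

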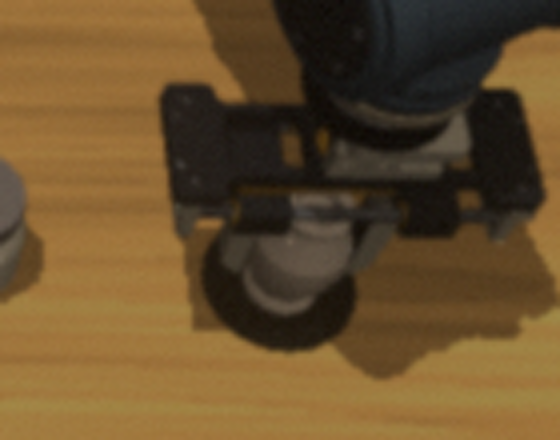

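Call:
send_rows --pt "0.3 0 0 -0.1 0" --pt "0.3 0 0 -0.1 0" --pt "0.75 0 0 -0.1 0" --pt "0.9 0 0 -0.1 0" --pt "0.9 0 0 -0.1 0" --pt "0.9 0 0 -0.1 0" --pt "0.9 0 0 4 0" --pt "0.9 0 0 9 0" --pt "0.9 0 0 14 0" --pt "0.9 0 0 17 0" --pt "0.9 0 0 17 0" --pt "0.9 -10 0 17 0" --pt "0.9 -10 0 17 0"

```text
time: 21.15
position: [0.505, 0.318, 0.2169]
orientation: [-0.001, -0.706, 0.709, 0.0]
force: [-0.2, 1.1, 0.5]
finger_gap: 0.899
```

Call:
send_rows --pt "1 -6.1 -46.2 0 -0.19" --pt "1 -6.1 -46.2 0 -0.19" --pt "1 -6.1 -46.2 0 -0.19" --pt "1 -6.1 -46.2 0 -0.19" --pt "1 -6.1 -46.2 0 -0.19" --pt "1 -6.1 -46.2 0 -0.19" --pt "1 -6.1 -46.2 0 -0.19" --pt "1 -6.1 -46.2 0 -0.19" --pt "1 -6.1 -46.2 0 -0.19" --pt "1 -6.1 -46.2 0 -0.19" --pt "1 -6.1 -46.2 0 -0.19" --pt "1 -6.1 -46.2 0 -0.19" --pt "1 -6.1 -46.2 0 -0.19" --pt "1 -6.1 -46.2 -8 -0.19" --pt "1 -6.1 -46.2 -8 -0.19" --pt "1 -6.1 -46.2 -8 -0.19"

```text
time: 22.75
position: [0.4437, -0.1415, 0.1357]
orientation: [-0.001, -0.636, 0.771, 0.003]
force: [-0.1, 1.4, 0.3]
finger_gap: 1.001
```

```bash
python3 - <<'E'
from h import *
f=grab('top','t9');g=grab('scene','s9')
a=f['frame'][160:240,90:170]; b=g['frame'][130:230,180:280]
cv2.imwrite('pics/c9.png',np.hstack([cv2.resize(x,(400,400),interpolation=2) for x in(a,b)]))
o=robot.get_obs();print(o['position'],o['force'])
E
```

```text
[ 0.44577831 -0.14273157  0.13924769] [ 0.36983837 -0.39414025  1.15877292]
```

View pics/c9.png

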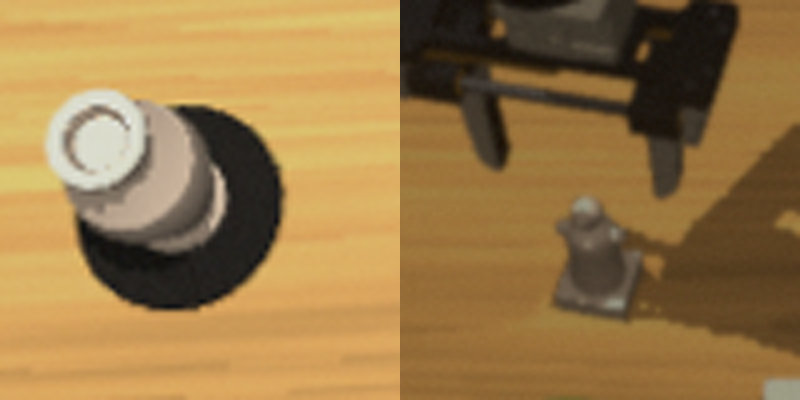

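The vase is upright on the left mat, lip at crop (97,140). The jaws stand to either side of the statuette, so I'll descend and grip.

Call:
send_rows --pt "1 0 -0.1 -4 0" --pt "1 0 -0.1 -7 0" --pt "1 0 -0.1 -9 0" --pt "1 0 -0.1 -10.6 0" --pt "1 0 -0.1 -10.6 0" --pt "1 0 -0.1 -10.6 0" --pt "0.2 0 -0.1 -10.6 0" --pt "0.2 0 -0.1 -10.6 0" --pt "0.2 0 -0.1 -10.6 0" --pt "0.2 0 -0.1 -10.6 0" --pt "0.2 0 -0.1 -10.6 0" --pt "0.2 0 -0.1 -10.6 0" --pt "0.2 0 -0.1 -10.6 0" --force 15

```text
time: 24.15
position: [0.4454, -0.1444, 0.0326]
orientation: [0.0, -0.636, 0.772, 0.0]
force: [-0.3, -0.1, 0.3]
finger_gap: 0.487
```

```bash
python3 - <<'E'
from h import *
f=pickle.load(open('pics/t9.pkl','rb')); print(ray(f,[(90+97/5-.4,160+140/5-.4)],.09),ray(f,[(90+180/5-.4,160+207/5-.4)],.004))
g=grab('scene','s10')
cv2.imwrite('pics/c10.png',cv2.resize(g['frame'][130:230,180:280],(400,400),interpolation=2))
o=robot.get_obs();print(o['position'],o['force'])
E
```

```text
[[0.60895462 0.32040457 0.09      ]] [[0.60653587 0.3190243  0.004     ]]
[ 0.44535836 -0.14438622  0.03260557] [-0.03879581  0.68207631  0.60549538]
```

View pics/c10.png

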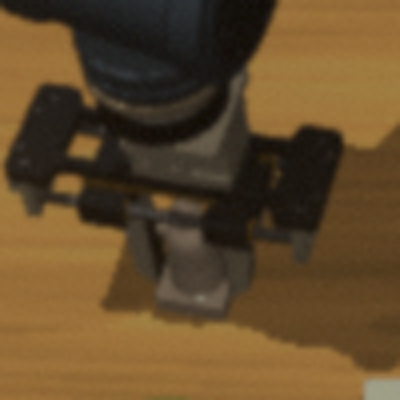

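Call:
send_rows --pt "0.2 0 0 3 0" --pt "0.2 0 0 6 0" --pt "0.2 0 0 9 0" --pt "0.2 0 0 9 0" --pt "0.2 3 -3 9 0" --pt "0.2 6 -6 9 0" --pt "0.2 9 -9 9 0" --pt "0.2 13 -12 9 0" --pt "0.2 16 -14 9 0" --pt "0.2 18.2 -14.8 9 0" --pt "0.2 18.2 -14.8 9 0" --pt "0.2 18.2 -14.8 9 0" --pt "0.2 18.2 -14.8 9 0" --pt "0.2 18.2 -14.8 5 0" --pt "0.2 18.2 -14.8 2.5 0" --pt "0.2 18.2 -14.8 1.2 0" --pt "0.2 18.2 -14.8 0.7 0" --pt "0.2 18.2 -14.8 0.5 0" --pt "0.2 18.2 -14.8 0.4 0" --pt "0.2 18.2 -14.8 0.4 0"

```text
time: 26.2
position: [0.6279, -0.2927, 0.0377]
orientation: [0.0, -0.636, 0.772, -0.001]
force: [0.5, 0.1, -1.4]
finger_gap: 0.489
```

```bash
python3 - <<'E'
from h import *
g=grab('scene','s11')
cv2.imwrite('pics/c11.png',cv2.resize(g['frame'][190:300,90:230],(560,440),interpolation=2))
o=robot.get_obs();print(o['position'],o['force'])
E
```

```text
[ 0.62783942 -0.29257665  0.03760846] [-0.20798776 -0.34836868 -1.1828711 ]
```

View pics/c11.png

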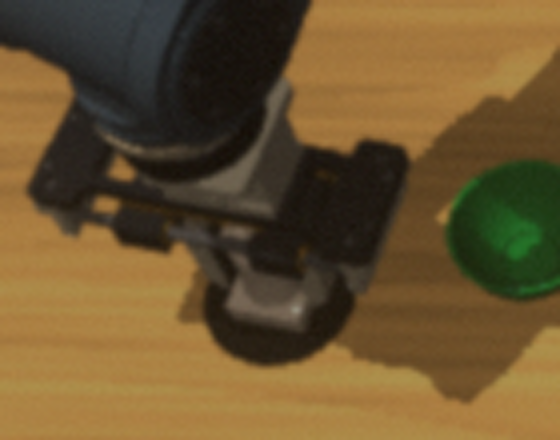

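The statuette is over the right mat centre with about 1 mm to go. I'll set it down, release and back away.

Call:
send_rows --pt "0.2 0 0 -0.1 0" --pt "0.2 0 0 -0.1 0" --pt "0.2 0 0 -0.1 0" --pt "0.6 0 0 -0.1 0" --pt "0.8 0 0 -0.1 0" --pt "0.85 0 0 -0.1 0" --pt "0.85 0 0 -0.1 0" --pt "0.85 0 0 4 0" --pt "0.85 0 0 9 0" --pt "0.85 0 0 14 0" --pt "0.85 0 0 18 0" --pt "0.85 0 0 18 0" --pt "0.85 -10 -5 18 0" --pt "0.85 -20 -10 18 0" --pt "0.85 -35 -16 18 0" --pt "0.85 -35 -16 18 0" --pt "0.85 -35 -16 18 0" --pt "0.85 -35 -16 18 0" --pt "0.85 -35 -16 18 0"

```text
time: 28.15
position: [0.3073, -0.4385, 0.2161]
orientation: [0.0, -0.636, 0.772, 0.0]
force: [0.4, -1.2, -0.7]
finger_gap: 0.85
```

```bash
python3 - <<'E'
from h import *
f=grab('top','t12');g=grab('scene','s12')
a=f['frame'][140:240,90:450]; b=g['frame'][190:300,120:460]
cv2.imwrite('pics/c12.png',np.vstack([cv2.resize(x,(800,int(x.shape[0]*800/x.shape[1])),interpolation=2) for x in(a,b)]))
o=robot.get_obs();print(o['position'],o['force'],o['time'],o['qvel'].round(3))
E
```

```text
[ 0.30498762 -0.43989922  0.21616024] [ 1.69438242  0.69275944 -0.34083272] 28.25 [ 0.089  0.02  -0.031  0.025  0.006  0.084]
```

View pics/c12.png

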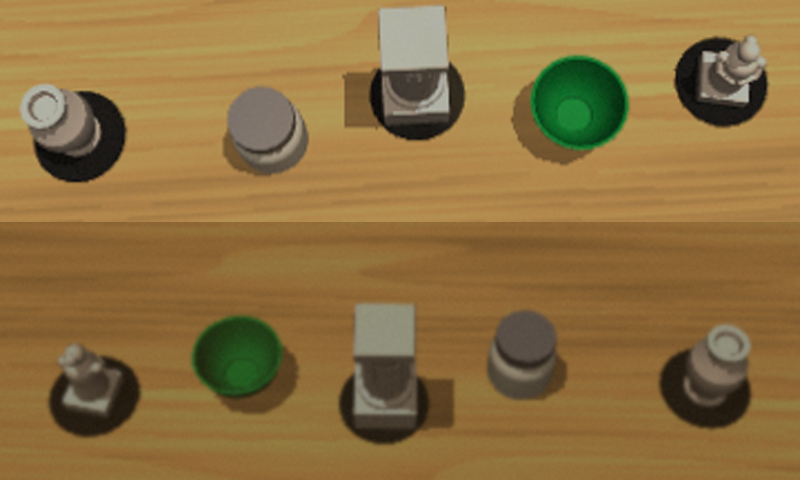

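All three groups stand upright on their mats, and the bowl and jar look unmoved. One last numeric check, then I'll hand in.

```bash
python3 - <<'E'
from h import *
f=pickle.load(open('pics/t12.pkl','rb'));g=pickle.load(open('pics/s12.pkl','rb'))
A=lambda p:[(90+u/2.222-.3,140+v/2.222-.3) for u,v in p]
B=lambda p:[(120+u/2.353-.3,190+(v-222)/2.353-.3) for u,v in p]
c=ray(f,A([(378,7),(445,6),(447,71),(380,69)]),.146)[:,:2]; e=np.roll(c,-1,0)-c
print('cap top',c.mean(0).round(4),np.degrees(np.arctan2(e[:,1],e[:,0])).round(1)%90)
print('cap scene',ray(g,B([(356,304),(415,304),(414,360),(355,359)]),.146).mean(0).round(4))
print('head',ray(f,A([(749,46)]),.088).round(4),'foot scene',ray(g,B([(93,392)]),.02).round(4))
print('mat R',ray(f,A([(721,82)]),.004).round(4),ray(g,B([(95,394)]),.004).round(4))
print('vase scene lip',ray(g,B([(728,344)]),.09).round(4))
print('bowl',ray(f,A([(580,102)]),.045).round(3),'jar',ray(f,A([(261,119)]),.075).round(3))
print(robot.get_obs()['time']); print(robot.close_job())
E
```

```text
cap top [6.294e-01 2.000e-04] [87.6 88.1 84.9 89.3]
cap scene [0.6336 0.0008 0.146 ]
head [[ 0.6301 -0.2921  0.088 ]] foot scene [[ 0.6332 -0.2887  0.02  ]]
mat R [[ 0.626  -0.2924  0.004 ]] [[ 0.6272 -0.2917  0.004 ]]
vase scene lip [[0.608  0.3198 0.09  ]]
bowl [[ 0.6   -0.147  0.045]] jar [[0.591 0.134 0.075]]
28.25
the job is handed in; nothing more can be done
None
```

The job is handed in at about 28 s. The column (base, drum, capital) stands on the middle mat, the vase on the left mat and the statuette on the right mat.

My last checks, from the final two pictures unless noted:

| Piece | Result | Limit |
|---|---|---|
| Base to middle mat centre (measured before stacking) | within about 4 mm | 15 mm |
| Drum to base axis (before the capital went on) | about 1 mm | 10 mm |
| Capital to drum axis | about 1–4 mm | 10 mm |
| Capital sides to base sides | within about 2–3° | 11.5° (0.2 rad) |
| Vase to left mat centre | about 2–3 mm | 15 mm |
| Statuette to right mat centre | about 4–7 mm | 15 mm |

- **Upright:** everything looked upright in the pictures; I did not measure tilt or heights separately.
- **Bowl and jar:** both are within about 3 mm of where they were first measured.
- **Disagreement:** the two cameras differ by about 3–5 mm in x, close to calibration error, and well inside the limits.
- **At rest:** the arm was clear of everything but still settling slightly (joint speeds up to 0.09 rad/s) at the last reading before hand-in. No check failed.

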